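# Open the pinch-catch lid of the pacifier box

### The arm

A 6-joint arm with a two-finger parallel gripper is mounted at the origin on the work surface. World frame = base frame: x ahead of the robot, y to its left, z up, the work surface at z = 0. Lengths are in m, angles in rad, forces in N, time in s.
With the tool pointing down it reaches from about 0.275 to 0.825 m from the base axis. Payload 5.2 kg.
Tool frame: the origin (TCP) lies at the centre of the arm's flange, where the gripper is bolted on; the fingertips stand 186 mm ahead of it and the grasp point (between the pads) lies 167 mm ahead of it; x points along the fingers, z is the direction in which the jaws open and shut, and the axes are right-handed (so a half turn about x gives the same grasp; the last joint's range is limited). The gripper opens to 93 mm and grips with 3 to 60 N. Pads are 15 mm wide; open, the fingers measure 128 mm over their backs; the gripper's body (75 mm by 188 mm) begins 65 mm behind the grasp point.
Start: joints at [0.971, 0.259, 1.535, -0, 1.348, -0.203], TCP at [0.213, 0.507, 0.405] pointing down, gripper open.
Joint ranges: [-3.14, 3.14], [-0.91, 2.08], [0.19, 2.58], [-1.22, 4.36], [0.22, 2.71], [-3.12, 3.12]. Speed limits (rad/s): [2.57, 2.57, 3.14, 3.14, 3.14, 3.14].

### API

Orientations are given as a unit quaternion [w, x, y, z].
In Python, from cell import manip gives the robot as it stands.
- The arm moves only by the tool drive_tool, never from a script. Its arguments are lists of equal length, an entry for each row: "dp": the shift along the tool's x, y, z in m, a list of three; "rot": the turn, a rotation vector about the tool's x, y, z in rad, a list of three; "claw": the closure, from -1 (fully open) to 1 (shut). A call has 1 to 8 rows; each row is the pose to reach, as a shift and turn from the pose measured when the call began, along the tool's axes at that moment; what a row does not reach only later rows make up. A row lasts 1/12 s, in which the tool goes at most 41.7 mm and 7.16 degrees, less where a joint would pass 70% of its speed; a pose out of reach is approached as far as the arm can. A call with a gripper value outside its range is refused whole. The fingers move at their own pace and stop on an object; "grip_force" is the grip in N (left out, the last holds). Time passes only in rows, so rows that repeat a pose let the fingers close. It gives the time, the measured TCP pose, the force and the opening at its end, in the units of the state.
- manip.state(): the state, without advancing time (a new reading comes with each control period).
- manip.get_image(name): name is "side" or "top" or "wrist"; returns a dict with "frame" (420x560x3 uint8, red, green, blue), "K" (3x3 intrinsics, pixels), "k1" (the pictures are not rectified: a ray, as slopes to the right and down, at radius r is drawn at 1 + k1 r^2 times it, then the intrinsics apply), "view" (4x4, takes a point from world to camera coordinates); the wrist camera has in their place "mount" (4x4, takes a point from camera to tool coordinates, whose origin is the TCP and whose axes are the tool frame's). Camera axes: x right, y down, z forward; pixel columns grow to the right and rows downward; lengths in m; the calibration is good to about 2 mm. A picture is of the moment at which its call begins: read the wrist's pose just before it. There is no depth.
- manip.job_done(): hands the job in, once; it reports no verdict.
The state is a dict: "clock": time; "joint_positions": joint angles; "qd": joint speeds; "tau": joint torques, N m; "tcp_pos": TCP position; "tool_rot": TCP orientation; "contact_force": force on the tool from outside, world axes, zero at the start; "moment": the same for the moment, N m; "grip_width": finger opening in m.
Only numpy, scipy, OpenCV 4.12 (cv2) and the standard library are available. Lean on these libraries where they do the work, as an engineer would, in place of code of your own. Each camera call takes 0.05 s, during which the arm holds its last target.

### The job

Open the oblong pacifier box (not the round pot) so that the pacifier can be put away: pinch the two buttons on its lid together to free the catch, lift the lid straight off, and set it down gently, right way up, in the middle of the wooden tray. Leave the round pot alone.

Things in the scene. Friction and masses are not known exactly. Their poses are not given: they have to be found in the camera images.
- lid: Cream oblong lid, 120 g, plate 148 (x) by 100 mm (y). Origin: centre, at the bottom of the two skirts it stands on; z up. Above it: plate top 21 mm; grip top 64 mm. Grip: 36 mm square housing, a grey sprung button on its +y and its -y face, flat, 28 mm wide (x), 23 to 61 mm above the origin; 56 mm apart over their faces along y, 40 mm fully in. Free space beyond them down to the plate.
- lid_left (a joint): Travel (m) of the button on the lid's +y side: 0 out, 0.008 fully in, towards the middle. Springs back: 1.5 N to start, 5.5 N fully in. Teeth on the buttons hold the lid under the box's rim until both are in by 6 mm; held in, the lid lifts straight up in the same pinch, by friction.
- lid_right (a joint): The same for the button on the lid's -y side: 0 out, 0.008 fully in.
- box: The oblong cream pacifier box under the lid, fixed to the nightstand left or right of the tray: 140 (x) by 92 (y) by 70 mm high. Origin: centre of its underside; z up, axes along the lid's. The shut lid's origin is 56 mm above it, with 2 mm of play sideways; lifted about 15 mm the lid is clear.
- tray: Low tray of pale wood, 180 (x) by 150 mm (y), fixed, lying between the box and the pot. Origin: centre of its underside; z up. Its flat floor is 6 mm above the origin; a rim 8 mm thick goes round it, 14 mm above the origin.
- pot: Round cream pot, to be left alone: fixed, 100 mm across, 107 mm high, with the same kind of grip and two grey buttons on top (150 mm high in all), on the other side of the tray from the box. Origin: centre of its underside.
Mind the look-alikes: they are no part of the job. Leave any orange look-alike of the lid alone. Of the things that look like the tray, the largest one is meant.

How it is judged:
By the outcome, as a careful person would: the job done as asked, in the order asked, and still so for the second after the job is handed in, with the robot touching nothing.
It also fails if it takes over 45 s, if anything falls off the work surface, if the arm or the gripper's body presses on something with over 40 N, if the wrist force passes 120 N, or if a joint passes its speed limit or range.

## Working session

There is one attempt and no reset: what is moved stays moved. The work goes in short steps, Python scripts to look and compute and a tool call to move; the robot and the scene stay as the last step left them, time stands still between calls to the robot, and variables do not carry over. Pictures are saved under pics/ and viewed, and the job is handed in when it is done.

Besides the shell and the picture viewer there is one more tool, called after "Emit:" as name(argument=value, ...) on one line, values as JSON. drive_tool: Moves the arm, as the interface text tells. Its arguments: {"type":"object","properties":{"dp":{"type":"array"},"rot":{"type":"array"},"claw":{"type":"array"},"grip_force":{"type":"number"}},"required":["dp","rot","claw"]}

```bash
mkdir -p pics
python3 - <<'E'
from cell import manip
import cv2,numpy as np
s=manip.state();print(s)
for n in ["side","top","wrist"]:
    d=manip.get_image(n);cv2.imwrite(f"pics/{n}0.png",d["frame"][:,:,::-1]);np.savez(f"pics/{n}0.npz",**d)
    print(n,{k:np.round(v,4).tolist() for k,v in d.items() if k!="frame"})
E
```

```text
{'clock': 0.0, 'joint_positions': array([ 9.71185935e-01,  2.59333762e-01,  1.53606125e+00, -2.14425035e-05,
        1.34796203e+00, -2.02770402e-01]), 'qd': array([0.00112559, 0.00122938, 0.00050405, 0.00300576, 0.00180806,
       0.00176829]), 'tau': array([ 1.31153887e-03, -4.37307966e+01, -2.84005147e+01,  7.18624215e-02,
        4.12511802e-02, -7.11783809e-05]), 'tcp_pos': array([0.21242754, 0.50709972, 0.40393113]), 'tool_rot': array([ 0.5881732 , -0.39187126,  0.58932431,  0.39138992]), 'contact_force': array([ 0.47523409, -0.20352273,  0.03954072]), 'moment': array([-0.00816624, -0.02030323,  0.03834163]), 'grip_width': 0.09290892751239081}
side {'K': [[510.0791, 0.0, 271.5641], [0.0, 510.0791, 210.5474], [0.0, 0.0, 1.0]], 'k1': -0.1476, 'view': [[0.8569, -0.5155, 0.0068, -0.3653], [-0.3055, -0.5185, -0.7986, 0.1814], [0.4152, 0.6823, -0.6018, 1.4277], [0.0, 0.0, 0.0, 1.0]]}
top {'K': [[478.9024, 0.0, 277.3225], [0.0, 478.9024, 216.1474], [0.0, 0.0, 1.0]], 'k1': -0.1684, 'view': [[-0.0001, -1.0, -0.0038, -0.0322], [-0.9965, 0.0004, -0.083, 0.3944], [0.083, 0.0038, -0.9965, 1.1951], [0.0, 0.0, 0.0, 1.0]]}
wrist {'K': [[292.6788, 0.0, 278.4935], [0.0, 292.6788, 206.269], [0.0, 0.0, 1.0]], 'k1': -0.0484, 'mount': [[0.0008, -0.2886, 0.9574, 0.02], [-0.0006, -0.9574, -0.2886, 0.0809], [1.0, -0.0004, -0.0009, -0.0006], [0.0, 0.0, 0.0, 1.0]]}
```

View pics/side0.png

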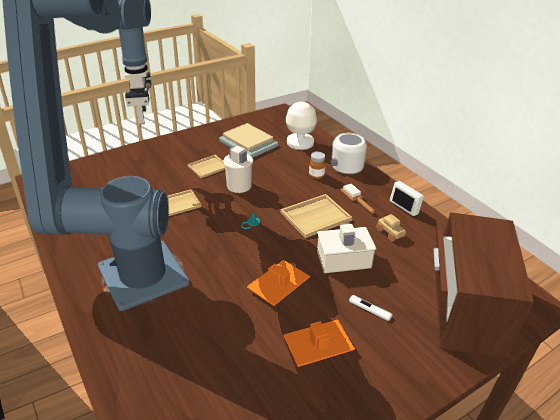

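View pics/top0.png

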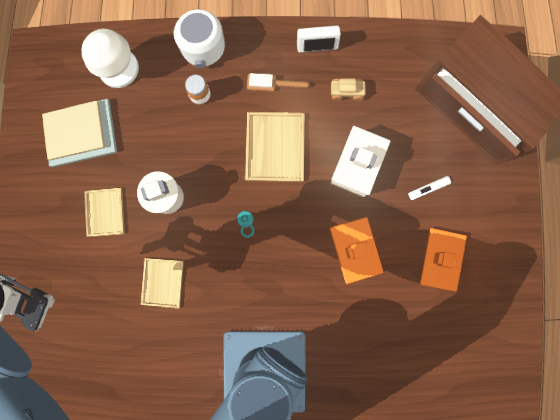

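View pics/wrist0.png

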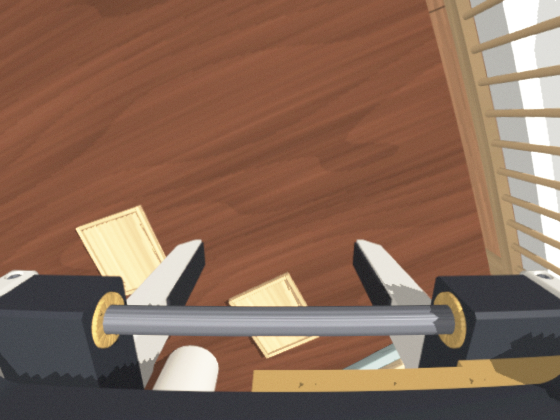

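```bash
cat > h.py <<'E'
import numpy as np,cv2
from scipy.spatial.transform import Rotation as R
def load(f): return dict(np.load(f))
def ray(d,px,state=None):
    K=d["K"];k=float(d["k1"]);px=np.asarray(px,float).reshape(-1,1,2)
    n=cv2.undistortPoints(px,K,np.array([k,0,0,0,0]),None,None,None)[:,0] if 0 else cv2.undistortPointsIter(px,K,np.array([k,0,0,0.]),None,None,(3,100,1e-12))[:,0]
    v=np.c_[n,np.ones(len(n))]
    if "view" in d: V=d["view"]; T=np.linalg.inv(V)
    else:
        q=state["tool_rot"]; T=np.eye(4);T[:3,:3]=R.from_quat([q[1],q[2],q[3],q[0]]).as_matrix();T[:3,3]=state["tcp_pos"];T=T@d["mount"]
    return T[:3,3],v@T[:3,:3].T
def plane(d,px,z,state=None):
    o,v=ray(d,px,state); return o+v*((z-o[2])/v[:,2])[:,None]
def tri(d1,p1,d2,p2,s1=None,s2=None):
    o1,v1=ray(d1,p1,s1);o2,v2=ray(d2,p2,s2);out=[]
    for a,b in zip(v1,v2):
        a=a/np.linalg.norm(a);b=b/np.linalg.norm(b)
        t=np.linalg.lstsq(np.c_[a,-b],o2-o1,rcond=None)[0]
        P,Q=o1+a*t[0],o2+b*t[1]; out.append(np.r_[(P+Q)/2,np.linalg.norm(P-Q)])
    return np.array(out)
E
python3 - <<'E'
import cv2
t=cv2.imread("pics/top0.png");s=cv2.imread("pics/side0.png")
cv2.imwrite("pics/ct.png",cv2.resize(t[95:215,235:400],None,fx=4.8,fy=4.8,interpolation=cv2.INTER_CUBIC))
cv2.imwrite("pics/cs.png",cv2.resize(s[180:290,270:390],None,fx=5.4,fy=5.4,interpolation=cv2.INTER_CUBIC))
E
```

```text
(no output)
```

View pics/ct.png

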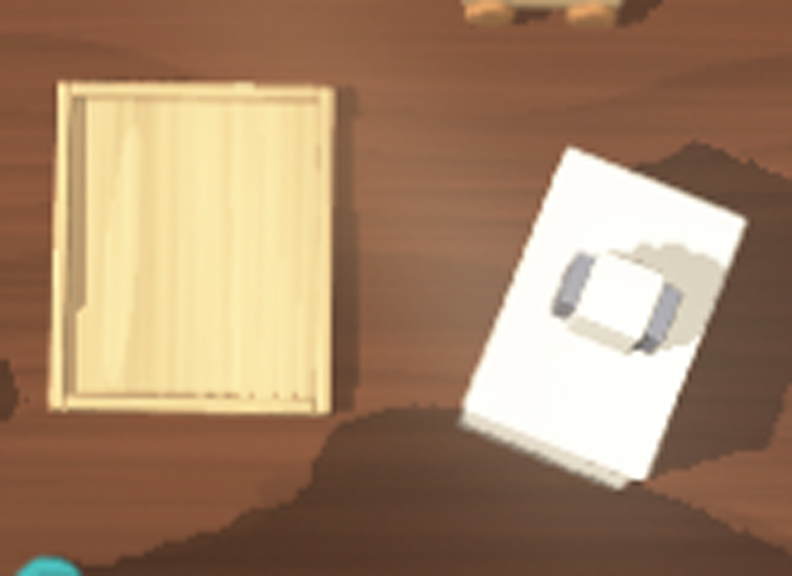

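View pics/cs.png

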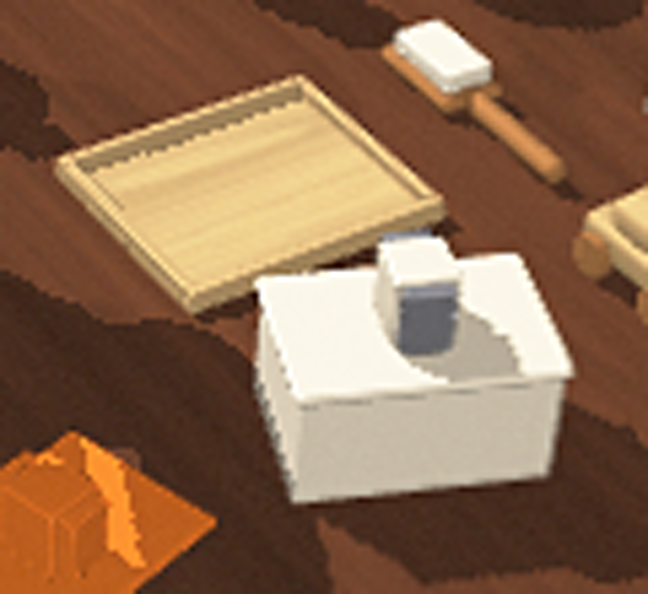

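Run:
```python
from h import *
np.set_printoptions(precision=4,suppress=True)
T=load("pics/top0.npz");S=load("pics/side0.npz")
ct=lambda p:(np.array(p)+.5)/4.8-.5+[235,95]
cs=lambda p:(np.array(p)+.5)/5.4-.5+[270,180]
lt=ct([(570,148),(747,220),(648,480),(463,410)]);ls=cs([(515,255),(572,375),(303,402),(258,283)])
P=tri(T,lt,S,ls);print(P,P.mean(0))
tt=ct([(60,82),(333,88),(330,412),(50,410)]);ts=cs([(300,77),(443,208),(195,310),(58,162)])
Q=tri(T,tt,S,ts);print(Q,Q.mean(0))
def fr(P):
    ex=P[0]+P[1]-P[2]-P[3];ey=P[0]+P[3]-P[1]-P[2]
    return np.degrees(np.arctan2(ex[1],ex[0])),np.degrees(np.arctan2(-ey[0],ey[1])),np.linalg.norm(ex[:2])/2,np.linalg.norm(ey[:2])/2
print(fr(P),fr(Q))
# plane, contour-based
img=cv2.cvtColor(T["frame"],cv2.COLOR_RGB2HSV)
for z in(.077,):
    p=plane(T,lt,z);print(p,p.mean(0),fr(p))
p=plane(S,ls,.077);print(p,p.mean(0),fr(p))
for d,c in((T,tt),(S,ts)):
    p=plane(d,c,.014);print(p.mean(0),fr(p))
# grip top: top view corners, side view
gt=ct([(590,253),(665,278),(634,334),(572,318)])
g=ct([(553,305),(583,255),(683,292),(655,350),(618,290)]);print("grip",plane(T,g,.118))
```

```text
[[ 0.6135 -0.2199  0.0757  0.0012]
 [ 0.5768 -0.3113  0.0747  0.0011]
 [ 0.4427 -0.2571  0.0757  0.0018]
 [ 0.4794 -0.1641  0.0724  0.0034]] [ 0.5281 -0.2381  0.0746  0.0019]
[[ 0.6676  0.0468  0.0125  0.0014]
 [ 0.6653 -0.1017  0.0085  0.0011]
 [ 0.4881 -0.0995  0.0035  0.0007]
 [ 0.4885  0.05    0.0116  0.0018]] [ 0.5774 -0.0261  0.009   0.0013]
(np.float64(-22.300667824809196), np.float64(-21.729313729608787), np.float64(0.1449100602311551), np.float64(0.0992653073064274)) (np.float64(-0.872320969427484), np.float64(-0.5195490179175083), np.float64(0.17817986729922422), np.float64(0.14901698317660422))
[[ 0.6137 -0.22    0.077 ]
 [ 0.5767 -0.3111  0.077 ]
 [ 0.4417 -0.2564  0.077 ]
 [ 0.4772 -0.1628  0.077 ]] [ 0.5273 -0.2376  0.077 ] (np.float64(-22.40264312260811), np.float64(-21.441324615161584), np.float64(0.1468319057730887), np.float64(0.09919972844548762))
[[ 0.6117 -0.2209  0.077 ]
 [ 0.5742 -0.3131  0.077 ]
 [ 0.4427 -0.2585  0.077 ]
 [ 0.4777 -0.1691  0.077 ]] [ 0.5265 -0.2404  0.077 ] (np.float64(-21.839055938329), np.float64(-21.766767982768673), np.float64(0.14301991201337055), np.float64(0.09778555099904877))
[ 0.5763 -0.0259  0.014 ] (np.float64(-1.0817493124425948), np.float64(-0.930827118871304), np.float64(0.17928793869754373), np.float64(0.14858461058120273))
[ 0.5735 -0.0311  0.014 ] (np.float64(0.1787706310798666), np.float64(-2.3073343236390573), np.float64(0.1783550943496716), np.float64(0.1546068966540914))
grip [[ 0.5229 -0.2033  0.118 ]
 [ 0.5481 -0.2187  0.118 ]
 [ 0.5298 -0.268   0.118 ]
 [ 0.5007 -0.2534  0.118 ]
 [ 0.5306 -0.2357  0.118 ]]
```

```bash
cat >> h.py <<'E'
def goal(s,pos,yaw_deg,flip=1):
    # yaw: lid yaw; tool z along flip*lid y
    a=np.radians(yaw_deg);z=flip*np.array([-np.sin(a),np.cos(a),0]);x=np.array([0,0,-1.]);y=np.cross(z,x)
    Rt=np.c_[x,y,z];q=s["tool_rot"];Rc=R.from_quat([q[1],q[2],q[3],q[0]]).as_matrix()
    return Rc.T@(np.asarray(pos)-s["tcp_pos"]), R.from_matrix(Rc.T@Rt).as_rotvec()
E
python3 - <<'E'
from h import *
from cell import manip
s=manip.state()
for f in(1,-1): print(goal(s,[.527,-.238,.40],-22,f))
q=s["tool_rot"];print(R.from_quat([q[1],q[2],q[3],q[0]]).as_matrix().round(3))
E
```

```text
(array([ 0.00476261, -0.57807582, -0.56569885]), array([-0.01280865, -0.00141142, -0.00025323]))
(array([ 0.00476261, -0.57807582, -0.56569885]), array([ 3.12878320e+00, -3.96159209e-04,  2.20804427e-03]))
[[-0.001 -0.922  0.386]
 [-0.001  0.386  0.922]
 [-1.     0.    -0.001]]
```

Emit:
drive_tool(dp=[[0,-0.028,-0.028],[0,-0.056,-0.056],[0,-0.084,-0.083],[0,-0.112,-0.11],[0,-0.14,-0.138],[0,-0.168,-0.165],[0,-0.196,-0.192],[0,-0.224,-0.219]], rot=[[0,0,0],[0,0,0],[0,0,0],[0,0,0],[0,0,0],[0,0,0],[0,0,0],[0,0,0]], claw=[-1,-1,-1,-1,-1,-1,-1,-1])

```text
clock: 0.82
tcp_pos: [0.3344, 0.2169, 0.4043]
tool_rot: [0.588, -0.392, 0.589, 0.392]
contact_force: [1.2, 0.6, -0.6]
grip_width: 0.0927
```

Run:
```python
from h import *
from cell import manip
s=manip.state()
print(s["clock"],s["tcp_pos"],s["joint_positions"],goal(s,[.527,-.238,.40],-22))
```

```text
0.8167 [0.33439749 0.21685286 0.40432808] [ 2.94030104e-01 -2.18438000e-02  1.86078407e+00 -9.51996313e-04
  1.30356739e+00 -8.80212229e-01] (array([ 0.00473101, -0.353253  , -0.34524705]), array([-0.01232975, -0.0012898 , -0.00012866]))
```

Emit:
drive_tool(dp=[[0,-0.028,-0.028],[0,-0.056,-0.056],[0,-0.084,-0.083],[0,-0.112,-0.11],[0,-0.14,-0.138],[0,-0.168,-0.165],[0,-0.196,-0.192],[0,-0.224,-0.219]], rot=[[0,0,0],[0,0,0],[0,0,0],[0,0,0],[0,0,0],[0,0,0],[0,0,0],[0,0,0]], claw=[-1,-1,-1,-1,-1,-1,-1,-1])

```text
clock: 1.48
tcp_pos: [0.4567, -0.0736, 0.4045]
tool_rot: [0.588, -0.392, 0.589, 0.391]
contact_force: [0.5, 0.2, -0.5]
grip_width: 0.093
```

Run:
```python
from h import *
from cell import manip
s=manip.state()
print(s["clock"],s["tcp_pos"],s["joint_positions"],goal(s,[.527,-.238,.40],-22))
```

```text
1.4833 [ 0.4566769  -0.07364301  0.4044949 ] [-4.01328407e-01  9.99156144e-02  1.73218285e+00 -1.11422454e-03
  1.30970459e+00 -1.57496887e+00] (array([ 0.00460109, -0.1283875 , -0.12439552]), array([-0.01289569, -0.00107411, -0.00022198]))
```

Emit:
drive_tool(dp=[[0,-0.028,-0.028],[0,-0.056,-0.056],[0,-0.084,-0.083],[0,-0.112,-0.11],[0.004,-0.128,-0.124],[0.004,-0.128,-0.124],[0.004,-0.128,-0.124]], rot=[[0,0,0],[0,0,0],[0,0,0],[-0.013,0,0],[-0.013,0,0],[-0.013,0,0],[-0.013,0,0]], claw=[-1,-1,-1,-1,-1,-1,-1])

```text
clock: 2.07
tcp_pos: [0.5268, -0.2384, 0.3993]
tool_rot: [0.586, -0.394, 0.587, 0.396]
contact_force: [0.1, -0.3, -0.6]
grip_width: 0.0928
```

Run:
```python
from h import *
from cell import manip
s=manip.state();d=manip.get_image("wrist")
np.savez("pics/w1.npz",**d,tool_rot=s["tool_rot"],tcp_pos=s["tcp_pos"])
cv2.imwrite("pics/w1.png",d["frame"][:,:,::-1])
print(s["clock"],s["tcp_pos"],s["qd"].round(3),goal(s,[.527,-.238,.40],-22))
```

```text
2.0667 [ 0.52675193 -0.23844991  0.39934637] [ 0.032 -0.036  0.03   0.005  0.01   0.005] (array([-6.53932272e-04, -5.88285836e-05,  5.10003057e-04]), array([-0.0018196 , -0.00027582, -0.00261789]))
```

View pics/w1.png

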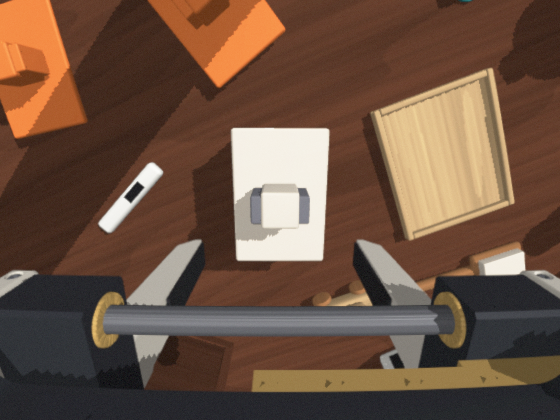

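The wrist view shows the lid at about cols 232–329, rows 128–261. Its grip is at (280,205), with grey buttons left and right of it, and the tray is at (443,155). I'll measure these now.

Run:
```python
from h import *
np.set_printoptions(precision=4,suppress=True)
W=load("pics/w1.npz");T=load("pics/top0.npz");S=load("pics/side0.npz")
f=W["frame"];hsv=cv2.cvtColor(f,cv2.COLOR_RGB2HSV)
# cream plate
m=((hsv[...,1]<60)&(hsv[...,2]>150)).astype(np.uint8);m[:,:200]=0;m[:,345:]=0;m[:115]=0;m[275:]=0
c=max(cv2.findContours(m,cv2.RETR_EXTERNAL,cv2.CHAIN_APPROX_NONE)[0],key=cv2.contourArea)
ap=cv2.approxPolyDP(c,6,True)[:,0];print("plate px",ap.tolist())
print(plane(W,ap,.077,W), plane(W,ap,.077,W).mean(0))
# tray
m=((hsv[...,0]>12)&(hsv[...,0]<32)&(hsv[...,1]>50)&(hsv[...,2]>140)).astype(np.uint8);m[:,:350]=0;m[:60]=0;m[245:]=0;m[:,520:]=0
m=cv2.morphologyEx(m,cv2.MORPH_CLOSE,np.ones((7,7)));
c=max(cv2.findContours(m,cv2.RETR_EXTERNAL,cv2.CHAIN_APPROX_NONE)[0],key=cv2.contourArea)
r=cv2.minAreaRect(c);print("tray area",cv2.contourArea(c),cv2.approxPolyDP(c,8,True)[:,0].tolist())
cv2.imwrite("pics/w1c.png",cv2.resize(f[100:275,215:345,::-1],None,fx=3.4,fy=3.4,interpolation=cv2.INTER_CUBIC))
cv2.imwrite("pics/w1t.png",cv2.resize(f[60:250,360:525,::-1],None,fx=3.1,fy=3.1,interpolation=cv2.INTER_CUBIC))
```

```text
plate px [[232, 128], [236, 258], [321, 260], [328, 129]]
[[ 0.4416 -0.2553  0.077 ]
 [ 0.5739 -0.3111  0.077 ]
 [ 0.6129 -0.222   0.077 ]
 [ 0.4788 -0.1663  0.077 ]] [ 0.5268 -0.2387  0.077 ]
tray area 15989.5 [[492, 68], [371, 112], [410, 240], [514, 202]]
```

View pics/w1c.png

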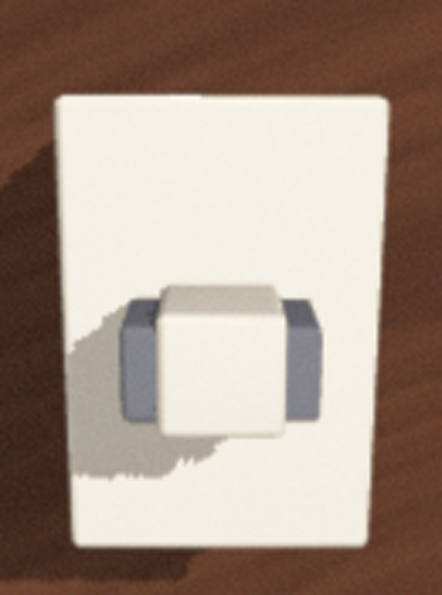

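View pics/w1t.png

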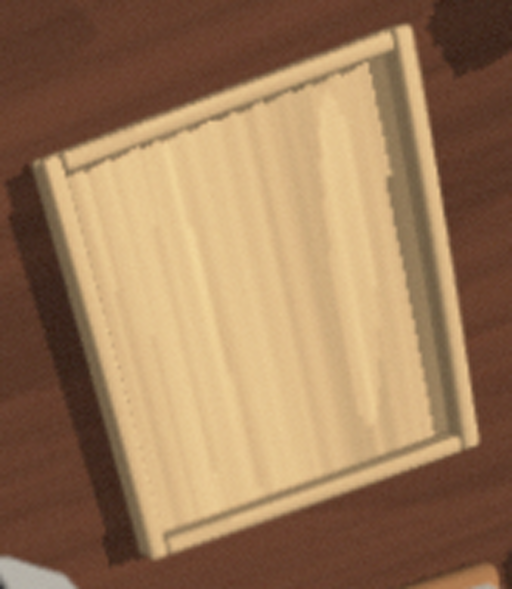

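Run:
```python
from h import *
np.set_printoptions(precision=4,suppress=True)
W=load("pics/w1.npz");T=load("pics/top0.npz");S=load("pics/side0.npz")
cw=lambda p:(np.array(p)+.5)/3.4-.5+[215,100]
cwt=lambda p:(np.array(p)+.5)/3.1-.5+[360,60]
ct=lambda p:(np.array(p)+.5)/4.8-.5+[235,95]
cs=lambda p:(np.array(p)+.5)/5.4-.5+[270,180]
def fr(P):
    ex=P[0]+P[1]-P[2]-P[3];ey=P[0]+P[3]-P[1]-P[2]
    return np.round([*P.mean(0),np.degrees(np.arctan2(ex[1],ex[0])),np.degrees(np.arctan2(-ey[0],ey[1])),np.linalg.norm(ex[:2])/2,np.linalg.norm(ey[:2])/2],4)
pw=cw([(369,547),(73,547),(56,96),(388,97)])
pt=ct([(570,148),(747,220),(648,480),(463,410)]);ps=cs([(515,255),(572,375),(303,402),(258,283)])
print("plate tri WS",tri(W,pw,S,ps,W));print("WT",tri(W,pw,T,pt,W))
print("plate wrist",fr(plane(W,pw,.077,W)))
g=plane(W,cw([(285,436),(159,436),(159,313),(283,313)]),.120,W);print("griptop",fr(g))
b=plane(W,cw([(321,420),(121,420),(121,327),(321,327)]),.117,W);print("buttons",fr(b))
# grip height: side-view top housing corners
gs=cs([(445,237),(461,283),(398,285),(379,245)])
print("grip tri",tri(W,cw([(285,436),(159,436),(159,313),(283,313)]),S,gs,W))
tw=cwt([(478,442),(155,558),(36,162),(412,27)])
# order far-left,far-right,near-right,near-left
tt=ct([(60,82),(333,88),(330,412),(50,410)]);ts=cs([(300,77),(443,208),(195,310),(58,162)])
print("tray W",fr(plane(W,tw,.014,W)),"\n",tri(W,tw,S,ts,W),"\n",tri(W,tw,T,tt,W))
# grasp goal
```

```text
plate tri WS [[ 0.6141 -0.2197  0.0757  0.002 ]
 [ 0.5763 -0.3122  0.0759  0.002 ]
 [ 0.4422 -0.257   0.076   0.0027]
 [ 0.4793 -0.1655  0.0739  0.0018]]
WT [[ 0.6132 -0.2198  0.0793  0.0003]
 [ 0.5754 -0.3105  0.0812  0.0009]
 [ 0.4413 -0.2556  0.0807  0.0002]
 [ 0.4791 -0.1639  0.0664  0.0004]]
plate wrist [  0.5277  -0.2384   0.077  -22.1937 -22.2047   0.1468   0.0989]
griptop [  0.5272  -0.2383   0.12   -21.6216 -22.1207   0.0352   0.0342]
buttons [  0.5276  -0.2386   0.117  -22.0749 -22.1206   0.0269   0.0553]
grip tri [[ 0.551  -0.2289  0.1192  0.0011]
 [ 0.5373 -0.2614  0.1174  0.001 ]
 [ 0.5053 -0.2478  0.1194  0.0016]
 [ 0.5175 -0.2166  0.1193  0.0005]]
tray W [ 0.5763 -0.0279  0.014  -0.6382 -1.4386  0.1775  0.1491] 
 [[ 0.6654  0.0444  0.0146  0.001 ]
 [ 0.6672 -0.0999  0.0068  0.0017]
 [ 0.4865 -0.1006  0.0054  0.0019]
 [ 0.4906  0.0516  0.0099  0.    ]] 
 [[ 0.6684  0.0468  0.0107  0.0007]
 [ 0.6647 -0.1018  0.0125  0.0002]
 [ 0.4868 -0.0994  0.0043  0.0018]
 [ 0.4891  0.0506  0.0109  0.0027]]
```

Run:
```python
from h import *
from cell import manip
print(goal(manip.state(),[.5275,-.2385,.269],-22.15))
```

```text
(array([ 0.13081414, -0.00167223, -0.00070563]), array([ 0.00198748, -0.00015254, -0.00231177]))
```

Emit:
drive_tool(dp=[[0.03,-0.0015,-0.0005],[0.06,-0.0015,-0.0005],[0.08,-0.0015,-0.0005],[0.1,-0.0015,-0.0005],[0.115,-0.0015,-0.0005],[0.125,-0.0015,-0.0005],[0.13,-0.0015,-0.0005],[0.13,-0.0015,-0.0005]], rot=[[0.002,0,-0.002],[0.002,0,-0.002],[0.002,0,-0.002],[0.002,0,-0.002],[0.002,0,-0.002],[0.002,0,-0.002],[0.002,0,-0.002],[0.002,0,-0.002]], claw=[-1,-1,-1,-1,-1,-1,-1,-1])

```text
clock: 2.78
tcp_pos: [0.5271, -0.2372, 0.2693]
tool_rot: [0.586, -0.394, 0.587, 0.395]
contact_force: [0.3, -0.4, 1.1]
grip_width: 0.0931
```

Run:
```python
from h import *
from cell import manip
s=manip.state();d=manip.get_image("wrist")
cv2.imwrite("pics/w2.png",d["frame"][:,:,::-1])
print(s["contact_force"],goal(s,[.5275,-.2385,.269],-22.15))
```

```text
[ 0.27995178 -0.39635696  1.08361187] (array([ 0.00033801, -0.00084854, -0.00105388]), array([ 0.00099175,  0.0002285 , -0.00177593]))
```

View pics/w2.png

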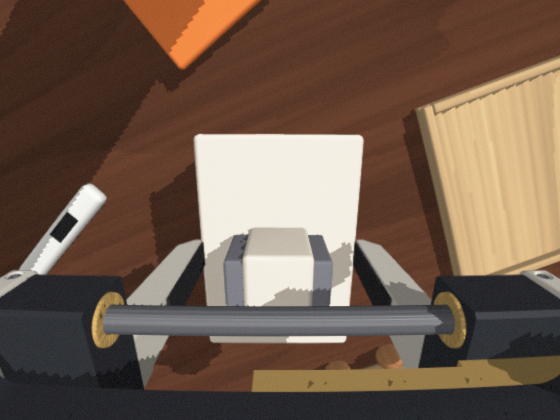

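The grip sits centred between the fingers: grip about col 278, fingers about col 280. Next I close the gripper.

Emit:
drive_tool(dp=[[0,-0.001,-0.001],[0,-0.001,-0.001],[0,-0.001,-0.001],[0,-0.001,-0.001],[0,-0.001,-0.001],[0,-0.001,-0.001],[0,-0.001,-0.001],[0,-0.001,-0.001]], rot=[[0,0,0],[0,0,0],[0,0,0],[0,0,0],[0,0,0],[0,0,0],[0,0,0],[0,0,0]], claw=[-0.5,0,1,1,1,1,1,1], grip_force=25)

```text
clock: 3.5
tcp_pos: [0.528, -0.239, 0.2705]
tool_rot: [0.587, -0.395, 0.587, 0.395]
contact_force: [-0.1, 0.7, 1.7]
grip_width: 0.0444
```

Emit:
drive_tool(dp=[[0.001,0,0],[0.001,0,0],[0.001,0,0],[0.001,0,0]], rot=[[0,0,0],[0,0,0],[0,0,0],[0,0,0]], claw=[1,1,1,1], grip_force=25)

```text
clock: 3.83
tcp_pos: [0.528, -0.2389, 0.2705]
tool_rot: [0.587, -0.395, 0.587, 0.395]
contact_force: [-3.0, 1.6, 8.3]
grip_width: 0.0382
```

Emit:
drive_tool(dp=[[0,0,0],[-0.003,0,0],[-0.006,0,0],[-0.012,0,0],[-0.018,0,0],[-0.024,0,0],[-0.03,0,0],[-0.03,0,0]], rot=[[0,0,0],[0,0,0],[0,0,0],[0,0,0],[0,0,0],[0,0,0],[0,0,0],[0,0,0]], claw=[1,1,1,1,1,1,1,1], grip_force=25)

```text
clock: 4.5
tcp_pos: [0.5285, -0.2392, 0.3023]
tool_rot: [0.587, -0.396, 0.586, 0.394]
contact_force: [-0.2, 0.4, -1.3]
grip_width: 0.0378
```

Run:
```python
from h import *
from cell import manip
s=manip.state();print(s["tcp_pos"],s["contact_force"])
d=manip.get_image("wrist");cv2.imwrite("pics/w3.png",d["frame"][:,:,::-1])
d=manip.get_image("side");cv2.imwrite("pics/s3.png",cv2.resize(d["frame"][100:310,220:440,::-1],None,fx=2.8,fy=2.8))
```

```text
[ 0.52846175 -0.23916338  0.30231278] [-0.22155663  0.44827501 -1.33082199]
```

View pics/w3.png

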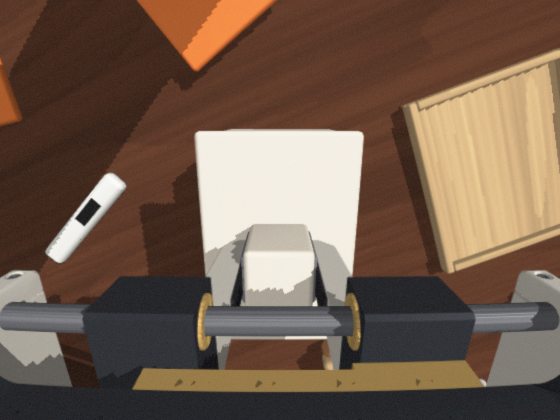

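View pics/s3.png

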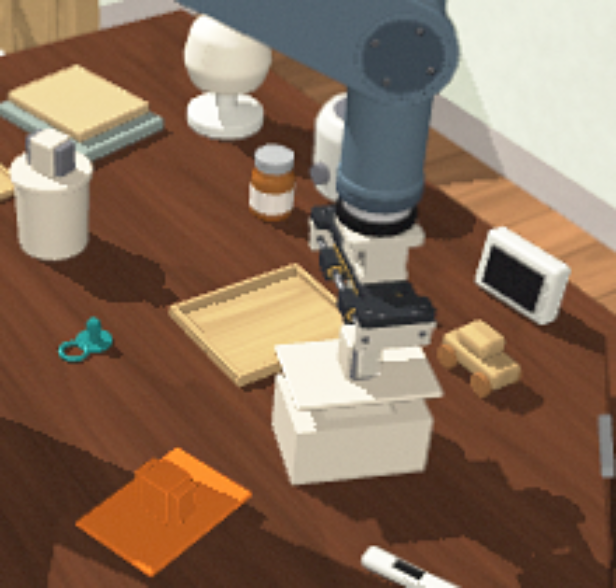

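Run:
```python
from h import *
from cell import manip
s=manip.state();print(goal(s,[.5765,-.027,.34],-0.9))
```

```text
(array([-0.03914063,  0.03482533,  0.21456209]), array([-0.37004357, -0.00088581,  0.00150847]))
```

Emit:
drive_tool(dp=[[-0.02,0,0],[-0.038,0.003,0.015],[-0.039,0.008,0.045],[-0.039,0.013,0.08],[-0.039,0.019,0.115],[-0.039,0.025,0.15],[-0.039,0.031,0.185],[-0.039,0.035,0.205]], rot=[[0,0,0],[0,0,0],[-0.03,0,0],[-0.09,0,0],[-0.16,0,0],[-0.23,0,0],[-0.3,0,0],[-0.35,0,0]], claw=[1,1,1,1,1,1,1,1])

```text
clock: 5.27
tcp_pos: [0.5728, -0.0325, 0.3395]
tool_rot: [0.508, -0.492, 0.507, 0.492]
contact_force: [0.0, -0.6, -0.7]
grip_width: 0.0379
```

Run:
```python
from h import *
from cell import manip
s=manip.state();print(goal(s,[.5765,-.027,.30],-0.9))
```

```text
(array([ 0.03953091, -0.0034627 ,  0.00558411]), array([-0.01495857,  0.00033665,  0.00087312]))
```

Emit:
drive_tool(dp=[[0.01,-0.003,0.005],[0.02,-0.0035,0.0055],[0.03,-0.0035,0.0055],[0.04,-0.0035,0.0055],[0.04,-0.0035,0.0055]], rot=[[-0.015,0,0],[-0.015,0,0],[-0.015,0,0],[-0.015,0,0],[-0.015,0,0]], claw=[1,1,1,1,1])

```text
clock: 5.68
tcp_pos: [0.5754, -0.0284, 0.2961]
tool_rot: [0.504, -0.494, 0.505, 0.497]
contact_force: [-1.5, 0.3, -1.7]
grip_width: 0.0379
```

Run:
```python
from h import *
from cell import manip
s=manip.state();print(s["tcp_pos"],goal(s,[.5765,-.027,.2215],-0.9))
d=manip.get_image("wrist");cv2.imwrite("pics/w4.png",d["frame"][:,:,::-1]);np.savez("pics/w4.npz",**d,tool_rot=s["tool_rot"],tcp_pos=s["tcp_pos"])
d=manip.get_image("side");cv2.imwrite("pics/s4.png",cv2.resize(d["frame"][100:310,220:440,::-1],None,fx=2.8,fy=2.8));np.savez("pics/s4.npz",**d)
```

```text
[ 0.57541058 -0.02844798  0.29613111] (array([ 0.07462689, -0.00141513,  0.00138262]), array([-0.00261594,  0.0011462 , -0.00472075]))
```

View pics/w4.png

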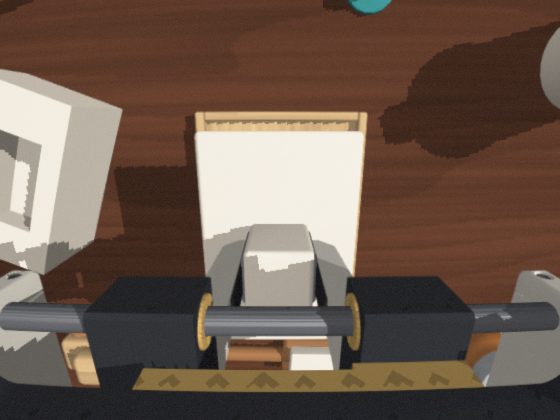

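View pics/s4.png

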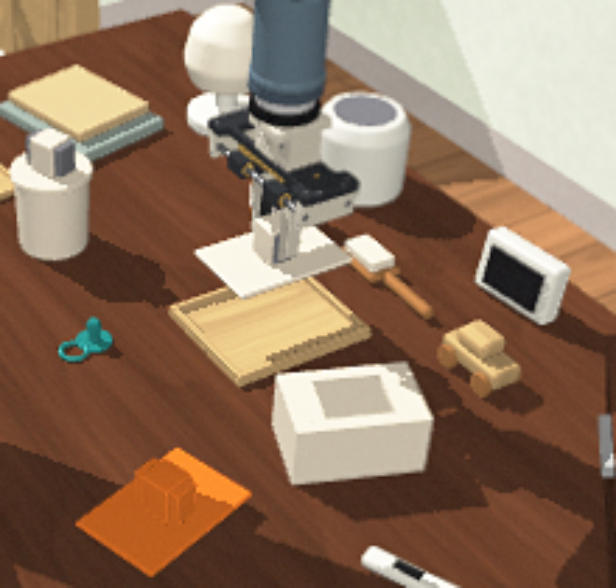

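The lid is held level. Its near edge is at row 131, cols 197–362, as it was just after the lift. Its shadowless sides run parallel to the tray rim at cols 200–365. The open box is at left.

Run:
```python
from h import *
from cell import manip
np.set_printoptions(precision=4,suppress=True)
W=load("pics/w4.npz");S=load("pics/s4.npz")
z=W["tcp_pos"][2]-.2145+.021
p=plane(W,[(197.,132),(362.5,132)],z,W);m=p.mean(0);print(p,m-W["tcp_pos"], np.degrees(np.arctan2(-(p[1]-p[0])[0],(p[1]-p[0])[1])))
# tri with side: near-right (197), near-left; side crop corners
cs=lambda q:(np.array(q)+.5)/2.8-.5+[220,100]
print(tri(W,[(197.,132),(362.5,132)],S,cs([(242,295),(195,253)]),W))
tr=plane(W,[(196.,113),(366,113)],.014,W);print("tray near",tr)
s=manip.state();print(s["tcp_pos"],goal(s,[.5765,-.027,.2235],-0.9))
```

```text
[[ 0.4999 -0.0747  0.1026]
 [ 0.5017  0.0213  0.1026]] [-0.0746  0.0017 -0.1935] -1.0804491812208779
[[ 0.5003 -0.0745  0.1046  0.0012]
 [ 0.5022  0.0212  0.1015  0.0012]]
tray near [[ 0.4868 -0.0983  0.014 ]
 [ 0.4895  0.0483  0.014 ]]
[ 0.5762 -0.0284  0.2984] (array([ 0.0749, -0.0004,  0.0014]), array([-0.0023,  0.0006, -0.0014]))
```

Emit:
drive_tool(dp=[[0.02,-0.001,0.0015],[0.035,-0.001,0.0015],[0.048,-0.001,0.0015],[0.058,-0.001,0.0015],[0.065,-0.001,0.0015],[0.069,-0.001,0.0015],[0.07,-0.001,0.0015],[0.07,-0.001,0.0015]], rot=[[-0.002,0,-0.001],[-0.002,0,-0.001],[-0.002,0,-0.001],[-0.002,0,-0.001],[-0.002,0,-0.001],[-0.002,0,-0.001],[-0.002,0,-0.001],[-0.002,0,-0.001]], claw=[1,1,1,1,1,1,1,1])

```text
clock: 6.45
tcp_pos: [0.5773, -0.0271, 0.2287]
tool_rot: [0.504, -0.496, 0.504, 0.496]
contact_force: [0.3, -0.6, -0.7]
grip_width: 0.0383
```

Emit:
drive_tool(dp=[[0.002,0,0],[0.004,0,0],[0.005,0,0],[0.006,0,0],[0.007,0,0],[0.007,0,0]], rot=[[0,0,0],[0,0,0],[0,0,0],[0,0,0],[0,0,0],[0,0,0]], claw=[1,1,1,1,1,1])

```text
clock: 6.95
tcp_pos: [0.5773, -0.027, 0.2215]
tool_rot: [0.504, -0.496, 0.504, 0.496]
contact_force: [-0.9, -0.3, -0.8]
grip_width: 0.0382
```

Emit:
drive_tool(dp=[[0.0005,0,0],[0.001,0,0],[0.0015,0,0],[0.0015,0,0]], rot=[[0,0,0],[0,0,0],[0,0,0],[0,0,0]], claw=[1,1,1,1])

```text
clock: 7.28
tcp_pos: [0.5773, -0.027, 0.2206]
tool_rot: [0.504, -0.496, 0.504, 0.496]
contact_force: [-1.2, 0.3, 3.7]
grip_width: 0.038
```

Emit:
drive_tool(dp=[[0,0,0],[0,0,0],[0,0,0],[0,0,0],[0,0,0],[0,0,0],[0,0,0],[0,0,0]], rot=[[0,0,0],[0,0,0],[0,0,0],[0,0,0],[0,0,0],[0,0,0],[0,0,0],[0,0,0]], claw=[0.15,0.05,-0.05,-0.15,-0.3,-0.5,-0.7,-0.8])

```text
clock: 7.95
tcp_pos: [0.5774, -0.027, 0.2207]
tool_rot: [0.504, -0.496, 0.504, 0.496]
contact_force: [0.5, 1.2, 0.2]
grip_width: 0.0754
```

Emit:
drive_tool(dp=[[0,0,0],[-0.005,0,0],[-0.02,0,0],[-0.05,0,0],[-0.09,0,0],[-0.13,0,0],[-0.16,0,0],[-0.16,0,0]], rot=[[0,0,0],[0,0,0],[0,0,0],[0,0,0],[0,0,0],[0,0,0],[0,0,0],[0,0,0]], claw=[-0.8,-0.8,-0.8,-0.8,-0.8,-0.8,-0.8,-0.8])

```text
clock: 8.62
tcp_pos: [0.5787, -0.0273, 0.3889]
tool_rot: [0.507, -0.5, 0.501, 0.492]
contact_force: [0.5, -0.3, 0.9]
grip_width: 0.0835
```

Run:
```python
from h import *
from cell import manip
s=manip.state();print(s["tcp_pos"],s["contact_force"])
d=manip.get_image("wrist");cv2.imwrite("pics/w5.png",d["frame"][:,:,::-1]);np.savez("pics/w5.npz",**d,tool_rot=s["tool_rot"],tcp_pos=s["tcp_pos"])
d=manip.get_image("side");cv2.imwrite("pics/s5.png",cv2.resize(d["frame"][100:310,220:440,::-1],None,fx=2.8,fy=2.8));np.savez("pics/s5.npz",**d)
```

```text
[ 0.57871886 -0.02730755  0.38887628] [ 0.45843992 -0.3187136   0.86342225]
```

View pics/w5.png

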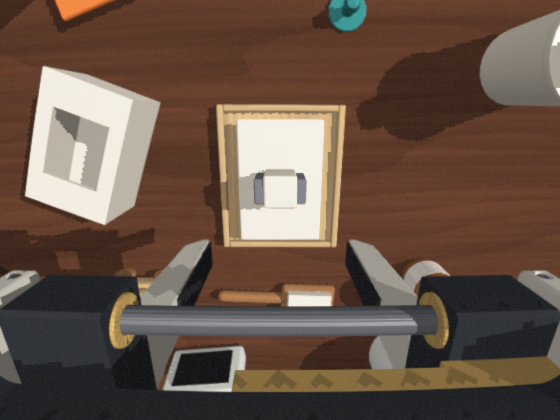

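View pics/s5.png

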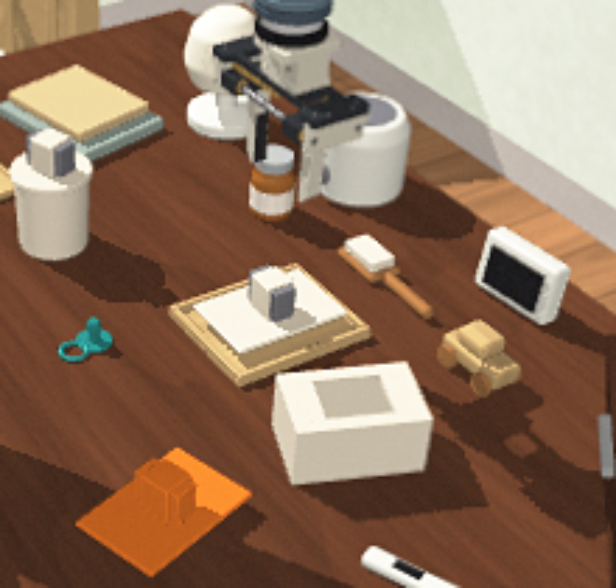

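The lid stands upright in the tray (wrist view cols 237–325, rows 118–242), with its buttons sprung back out. Before handing in, I check the centring numerically.

Run:
```python
from h import *
from cell import manip
np.set_printoptions(precision=4,suppress=True)
W=load("pics/w5.npz")
L=plane(W,[(237.,119),(325,119),(322,242),(241,242)],.027,W);t=plane(W,[(217.5,106),(345.5,106),(338,247),(224,248)],.014,W)
print(L.mean(0),t.mean(0)); print(L,t)
```

```text
[ 0.5782 -0.0257  0.027 ] [ 0.578  -0.0257  0.014 ]
[[ 0.5022 -0.0743  0.027 ]
 [ 0.5038  0.0244  0.027 ]
 [ 0.6541  0.0251  0.027 ]
 [ 0.6526 -0.078   0.027 ]] [[ 0.4874 -0.0979  0.014 ]
 [ 0.4898  0.0496  0.014 ]
 [ 0.6677  0.0486  0.014 ]
 [ 0.6669 -0.1031  0.014 ]]
```

```bash
python3 -c "
from cell import manip
print(manip.state()['qd'].round(3));print(manip.job_done())"
```

```text
[-0.001  0.041  0.058  0.    -0.01  -0.001]
the job is handed in; nothing more can be done
None
```

I opened the pacifier box and left its lid standing upright in the middle of the large wooden tray, then handed the job in at about 9 s on the robot's clock. I pinched both buttons with 25 N, which brought the finger opening to 38 mm, and lifted the lid straight up. I turned it about 21° to line up with the tray, set it down with about 4 N of contact force, released it and backed the arm off.

**Last checks:**
- **Centring:** the final wrist picture puts the lid centre within about 1 mm of the tray centre, with their edges parallel to about 1°.
- **Lid state:** both buttons have sprung back out, and nothing touches the lid.
- **Other objects:** the gripper never went near the pot or the orange look-alikes, and they look unmoved in the pictures.
- **Forces:** the highest outside force I read at the end of a move was about 9 N, just after the pinch. I did not see forces in between.

**Disagreements:** the measured heights of some tray and plate corners were off from the given ones by up to about 10 mm. The plate and grip averages agreed to a few millimetres, and the touchdown height agreed to about 1 mm.

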